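# Take the long-shackle padlock off its keeper hook

### The job

Two padlocks hang on two bench hooks. Take the long-shackle padlock: push its shackle back against the hook's sprung keeper, towards the stem, until it is clear of the curled tip, lift it out and off over the tip, and stand it upright on its base in the shallow metal tray, then let go.

Things in the scene. Friction and masses are not known exactly. Their poses are not given: they have to be found in the camera images.
- longlock_mid (a point): Long-shackle padlock (0.27-0.53 kg) on hook_a. Brass body 24(x) by 58(y) by 42 mm; closed 9 mm round steel shackle, 60 mm clear (the other lock's: 36). Point = centre, 55.5 mm above underside, 51 below axis of the shackle's level cross-bar (along y). Legs upright, 50 mm over outsides, straight to 42 mm above point: pinch both from above, across y, 20-40 mm above point.
- hook_a: Fixed steel hook, 12 mm wide in y. Origin on bench under seat; -x tip, +x stem (x 60-74 mm, z to 163). Arm z 115-125 passes through shackle; cross-bar rests on it near x 0, lock's underside at z 23. Tip curls back over seat to x +7, z 140-148. Cross-bar axis pushed to x 14-27 can rise past curl; raised 28-43 it passes out over tip to -x, free beyond x -45. Base x -25 to 90, y +-35, 8 high.
- keeper_a (a joint): Hook_a's light-metal keeper: head 14 by 20 mm on a rod sliding level into a barrel on the stem, behind the cross-bar. 0 = sprung out (face at hook x +8 mm), up to 0.024 m as pushed towards the stem (hook +x). Spring 2 N at 0, 4.4 N fully in; returns by itself.
- tray: Fixed shallow open aluminium tray, 120 (x) by 150 (y) mm outside, 20 mm high, walls and floor 5 mm thick, inside 110 by 140 mm. Origin at the centre of its underside, on the bench.

How it is judged:
On the way:
1. the hanging padlock's shackle has pressed the keeper back by at least 7 mm (value of joint keeper_a above 0.007 m and x of longlock_mid in the frame of hook_a between 0.004 and 0.045 m and y of longlock_mid in the frame of hook_a between -0.025 and 0.025 m and z of longlock_mid in the frame of hook_a below 0.125 m), for 0.1 s.
At the end, for the whole second after the job is handed in: The long-shackle padlock stands upright (within 10 degrees), at rest, on the floor of the tray, inside its walls (centre 55 to 66 mm above the bench), released, and the hook's keeper has sprung back out (within 4 mm) (x of longlock_mid in the frame of tray between -0.055 and 0.055 m and y of longlock_mid in the frame of tray between -0.07 and 0.07 m and height (world z) of longlock_mid between 0.055 and 0.066 m and angle between longlock_mid's own z axis and vertical below 0.17 rad and value of joint keeper_a below 0.004 m and linear speed of longlock below 0.03 m/s); the robot touches nothing.
It also fails if it takes over 45 s, if anything falls off the work surface, if the arm or the gripper's body presses on something with over 40 N, if the wrist force passes 120 N, or if a joint passes its speed limit or range.

### The arm

A 6-joint arm with a two-finger parallel gripper is mounted at the origin on the work surface. World frame = base frame: x ahead of the robot, y to its left, z up, the work surface at z = 0. Lengths are in m, angles in rad, forces in N, time in s.
With the tool pointing down it reaches from about 0.3 to 0.775 m from the base axis. Payload 14.6 kg.
Tool frame: the origin (TCP) lies at the very end of the fingers, on their centre line; the grasp point (between the pads) lies 19 mm behind it (ctrl.grasp_offset is the distance from the TCP to the grasp point, in m); x points along the fingers, y is the direction in which the jaws open and shut, and the axes are right-handed (so a half turn about x gives the same grasp; the last joint's range is limited). The gripper opens to 94 mm and grips with 3 to 60 N. Pads are 16 mm wide; open, the fingers measure 119 mm over their backs; the gripper's body (75 mm by 177 mm) begins 78 mm behind the grasp point.
Start: joints at [-1.302, 0.3, 1.521, -0, 1.321, -0.067], TCP at [0.181, -0.519, 0.205] pointing down, gripper open.
Joint ranges: [-3.03, 3.03], [-0.79, 2.21], [0.23, 2.52], [-1.04, 4.18], [0, 3.07], [-2.55, 2.55]. Speed limits (rad/s): [2.22, 2.22, 2.57, 3.14, 3.14, 3.14].

### API

Orientations are given as [roll, pitch, yaw] about the fixed x, y, z axes, in that order (R = Rz(yaw) Ry(pitch) Rx(roll)).
In Python, from station import ctrl gives the robot as it stands. The module is installed in compiled form; this text tells all that it offers.
- The arm moves only by the tool send_rows, never from a script. Its argument "rows" is a list that holds one entry, the list of rows, each a list of 4 numbers: the shift along the world's x, y, z in mm, then the turn about the world's z in rad. A call has 1 to 12 rows; each row shifts and turns the commanded pose from where the row before left it; what a row does not reach is not made up. A row lasts 1/10 s, in which the tool goes at most 50 mm and 8.59 degrees, less where a joint would pass 70% of its speed; a pose out of reach is approached as far as the arm can. A call is refused whole if a number of a shift passes 50 or a number of a turn 0.15, either way. A call with a gripper value outside its range is refused whole. "grip" is the gripper's target within -1 to 1 (shut at 1, half-way at 0, fully open at -1), set as the call begins (left out, the last holds). The fingers move at their own pace and stop on an object; "newtons" is the grip in N (left out, the last holds). Time passes only in rows, so rows that do not move let the fingers close. It gives the time, the measured TCP pose, the force and the opening at its end, in the units of the state.
- ctrl.get_obs(): the state, without advancing time (a new reading comes with each control period).
- ctrl.camera(name): name is "side" or "top"; returns (picture, depth): 420x560x3 uint8, red, green, blue; 420x560 float32, m along the optical axis (not along the pixel's ray), 0 where there is no reading.
- ctrl.camera_params(name): a dict with "vertical_fov" (degrees; the focal length in pixels is half the picture's height over the tangent of half this angle, whatever the lens; pixels are square), "cx", "cy" (the principal point, pixels), "cam_to_world" (4x4, takes a point from camera to world coordinates). Camera axes: x right, y up, looking along -z (the intrinsics and any distortion apply to the point x, -y, -z); pixel columns grow to the right and rows downward; lengths in m; the calibration is good to about 2 mm. A picture is of the moment at which its call begins. camera_params takes no time and is no camera call.
- ctrl.hand_in(): hands the job in, once; it reports no verdict.
The state is a dict: "time_s": time; "qpos": joint angles; "joint_vel": joint speeds; "tau": joint torques, N m; "ee_pos": TCP position; "eef_rot": TCP orientation; "force": force on the tool from outside, world axes, zero at the start; "moment": the same for the moment, N m; "grip_width": finger opening in m.
Only numpy, scipy, OpenCV 4.12 (cv2) and the standard library are available. Lean on these libraries where they do the work, as an engineer would, in place of code of your own. Each camera call takes 0.05 s, during which the arm holds its last target.

## Working session

There is one attempt and no reset: what is moved stays moved. The work goes in short steps, Python scripts to look and compute and a tool call to move; the robot and the scene stay as the last step left them, time stands still between calls to the robot, and variables do not carry over. Pictures are saved under pics/ and viewed, and the job is handed in when it is done.

Besides the shell and the picture viewer there is one more tool, called in YAML: its name, and indented under it one key for each argument. send_rows: Moves the arm, as the interface text tells. Its arguments: {"type":"object","properties":{"rows":{"type":"array"},"grip":{"type":"number"},"newtons":{"type":"number"}},"required":["rows"]}

```bash
mkdir -p pics; cat > h.py <<'E'
import numpy as np, cv2
from station import ctrl
def snap(n,f):
    p,d=ctrl.camera(n); cv2.imwrite(f'pics/{f}.png',p[:,:,::-1]); np.save(f'pics/{f}.npy',d); return p,d
def w(n,d,u,v):
    P=ctrl.camera_params(n); f=210/np.tan(np.radians(P['vertical_fov'])/2)
    z=d if np.isscalar(d) else d[int(v),int(u)]
    c=np.array([(u-P['cx'])/f*z,-(v-P['cy'])/f*z,-z,1]); return (P['cam_to_world']@c)[:3]
E
python3 - <<'E'
from h import *
for n in('side','top'):
    snap(n,n+'0'); print(n,ctrl.camera_params(n))
print(ctrl.get_obs())
E
```

```text
side {'vertical_fov': 52.9099568974779, 'cx': 280.4816892684067, 'cy': 211.78260915800448, 'cam_to_world': array([[-9.99700997e-01,  2.44514066e-02, -2.12866405e-04,
         5.00524497e-01],
       [-1.47721590e-02, -5.96979875e-01,  8.02120198e-01,
         5.45229755e-01],
       [ 1.94858901e-02,  8.01883506e-01,  5.97162577e-01,
         4.73988244e-01],
       [ 0.00000000e+00,  0.00000000e+00,  0.00000000e+00,
         1.00000000e+00]])}
top {'vertical_fov': 42.97793517127739, 'cx': 279.3141972856672, 'cy': 213.29479648204153, 'cam_to_world': array([[ 0.01205768,  0.99849259, -0.0535459 ,  0.46939241],
       [-0.99992322,  0.01188723, -0.0035006 , -0.0145757 ],
       [-0.00285881,  0.05358399,  0.99855925,  0.95422785],
       [ 0.        ,  0.        ,  0.        ,  1.        ]])}
{'time_s': 0.1, 'qpos': array([-1.30158133e+00,  3.00400031e-01,  1.52152251e+00, -6.72533771e-06,
        1.32072743e+00, -6.66068033e-02]), 'joint_vel': array([ 4.53952212e-04, -1.96938850e-03, -2.29574689e-03,  1.46696190e-05,
       -3.68909180e-04, -9.86444098e-04]), 'tau': array([ 1.34997339e-03, -5.32644582e+01, -3.53282332e+01,  7.09121092e-02,
        2.34559318e-02, -8.16697707e-05]), 'ee_pos': array([ 0.18117659, -0.51904307,  0.2049501 ]), 'eef_rot': array([-1.63124193,  1.569739  ,  1.84617419]), 'force': array([ 0.00577596, -0.08581759, -0.15691101]), 'moment': array([-0.02447576,  0.00366691,  0.03842369]), 'grip_width': 0.09383288323175613}
```

View pics/side0.png

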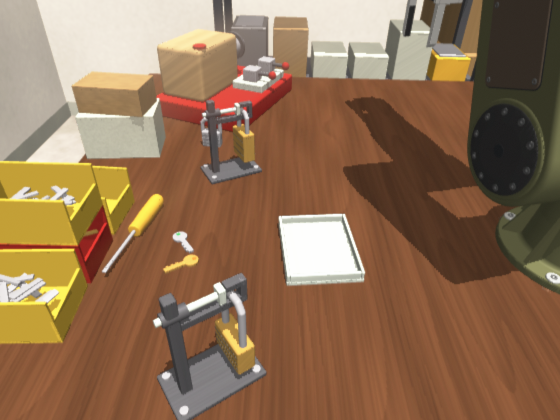

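View pics/top0.png

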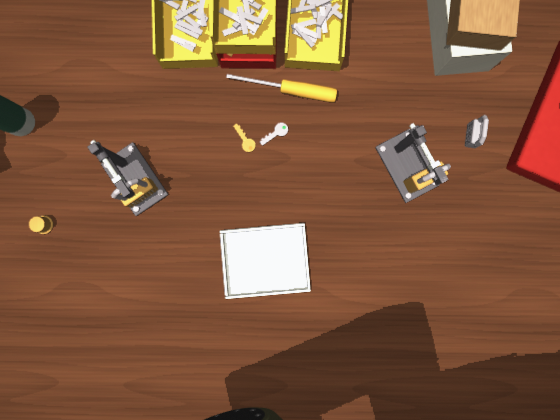

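```bash
python3 - <<'E'
import cv2,numpy as np
a=cv2.imread('pics/side0.png');b=cv2.imread('pics/top0.png')
cv2.imwrite('pics/c1.png',cv2.resize(a[260:420,140:290],None,fx=3.7,fy=3.7,interpolation=2))
cv2.imwrite('pics/c2.png',cv2.resize(b[125:225,80:180],None,fx=5.9,fy=5.9,interpolation=2))
x=cv2.resize(a[90:190,180:280],None,fx=4,fy=4,interpolation=2);y=cv2.resize(b[110:210,365:465],None,fx=4,fy=4,interpolation=2)
cv2.imwrite('pics/c3.png',np.hstack([x,y]))
E
```

```text
(no output)
```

View pics/c1.png

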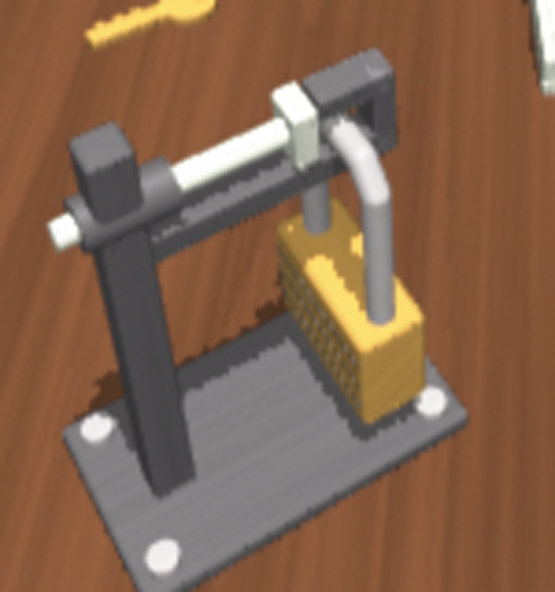

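View pics/c2.png

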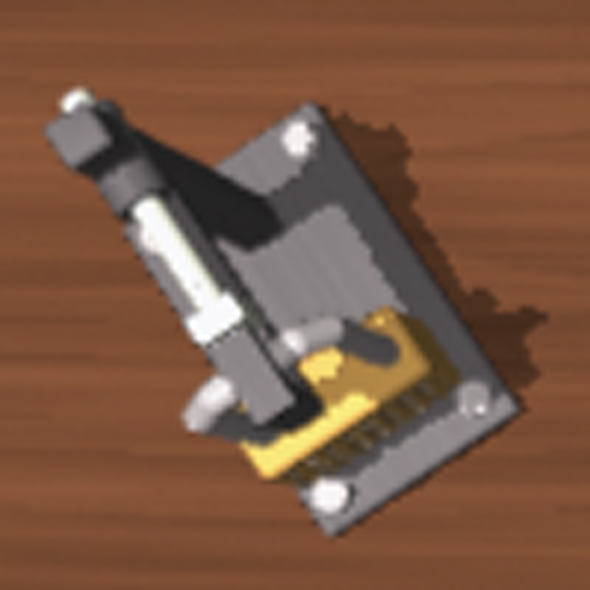

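View pics/c3.png

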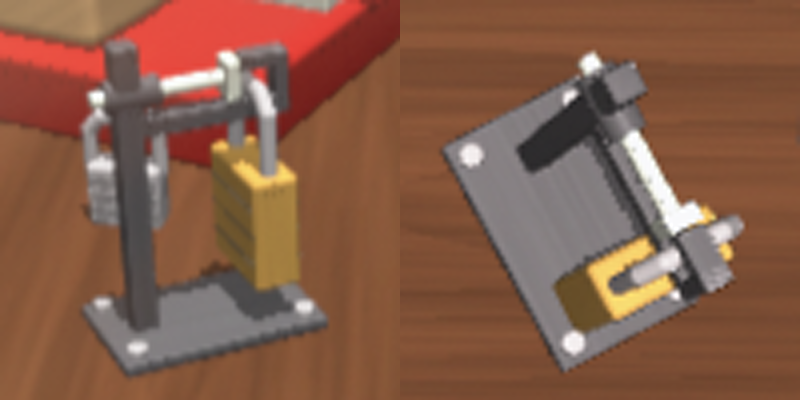

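```bash
cat >> h.py <<'E'
def pl(n,u,v,h):
    o=w(n,1e-9,u,v); r=w(n,1.0,u,v)-o; return o+r*(h-o[2])/r[2]
E
python3 - <<'E'
from h import *
d=np.load('pics/top0.npy');ds=np.load('pics/side0.npy')
T=lambda x,y:(80+x/5.9,125+y/5.9); S=lambda x,y:(140+x/3.7,260+y/3.7)
for nm,p,h in [('top',(310,105),.008),('right',(522,408),.008),('bot',(332,535),.008),('stemtopc',(79,140),.163),('tipend',(270,413),.148),('bodycorn',(270,475),None)]:
    u,v=T(*p); print(nm,pl('top',u,v,h) if h else '',w('top',d,u,v))
for nm,p,h in [('left',(66,433),.008),('right',(466,412),.008),('stemtop',(100,145),.163),('tip top',(378,65),.148)]:
    u,v=S(*p); print('S',nm,pl('side',u,v,h),w('side',ds,u,v))
for p in [(220,231),(304,224.5),(310,296),(226,298)]: print('tray',pl('top',*p,.02))
for p in [(280,217),(353,214),(361,280),(287,281)]: print('trayS',pl('side',*p,.02))
E
```

```text
top [0.64340775 0.25305293 0.008     ] [6.44837477e-01 2.55251798e-01 2.25672451e-04]
right [0.55192011 0.18653937 0.008     ] [ 0.55300303  0.18917837 -0.00441624]
bot [0.51286389 0.2429174  0.008     ] [0.5128855  0.2430454  0.00752965]
stemtopc [0.60527415 0.2676145  0.163     ] [0.60561627 0.26832498 0.16100788]
tipend [0.53765398 0.22160994 0.148     ] [0.53777362 0.22202389 0.14658699]
bodycorn  [0.52718937 0.24603882 0.06295282]
S left [0.64343104 0.25852262 0.008     ] [0.64338301 0.25861898 0.00815663]
S right [0.51366086 0.24739351 0.008     ] [0.51369816 0.24654776 0.00667675]
S stemtop [0.60732025 0.27227082 0.163     ] [0.60721766 0.27253305 0.16329876]
S tip top [0.53977907 0.22653952 0.148     ] [0.539732   0.22692162 0.14839085]
tray [0.48720136 0.09219893 0.02      ]
tray [ 0.50034822 -0.05477741  0.02      ]
tray [ 0.37608891 -0.06640181  0.02      ]
tray [0.37082989 0.07965941 0.02      ]
trayS [ 0.50131089 -0.04906429  0.02      ]
trayS [ 0.3701809  -0.06323984  0.02      ]
trayS [0.37842129 0.10042268 0.02      ]
trayS [0.48853364 0.10616568 0.02      ]
```

```bash
python3 - <<'E'
from h import *
from scipy.spatial.transform import Rotation as R
o=ctrl.get_obs(); M=R.from_euler('xyz',o['eef_rot']).as_matrix(); print(M.round(3)); print(np.degrees(np.arctan2(M[1,1],M[0,1])))
a=cv2.imread('pics/side0.png');b=cv2.imread('pics/top0.png')
cv2.imwrite('pics/c4.png',cv2.resize(b[210:310,205:325],None,fx=6,fy=6,interpolation=2))
cv2.imwrite('pics/c5.png',cv2.resize(a[200:300,265:375],None,fx=6,fy=6,interpolation=2))
E
```

```text
[[-0.     0.33  -0.944]
 [ 0.001 -0.944 -0.33 ]
 [-1.    -0.001 -0.   ]]
-70.75873090699582
```

View pics/c4.png

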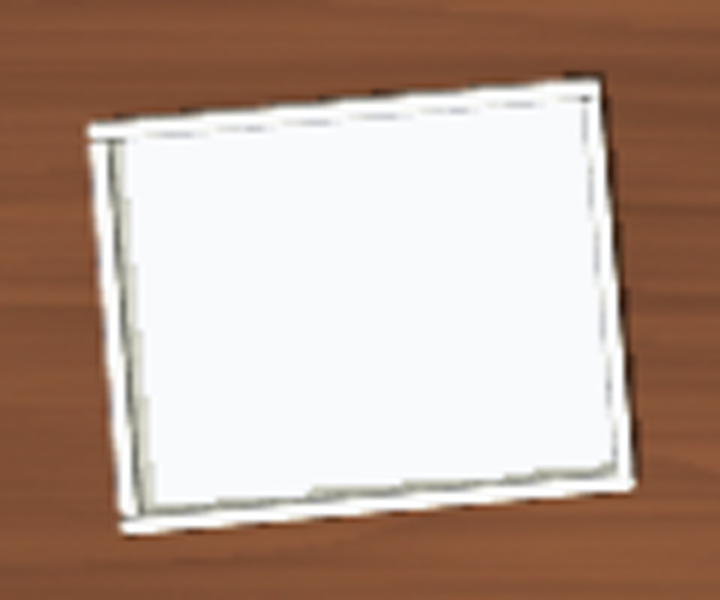

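View pics/c5.png

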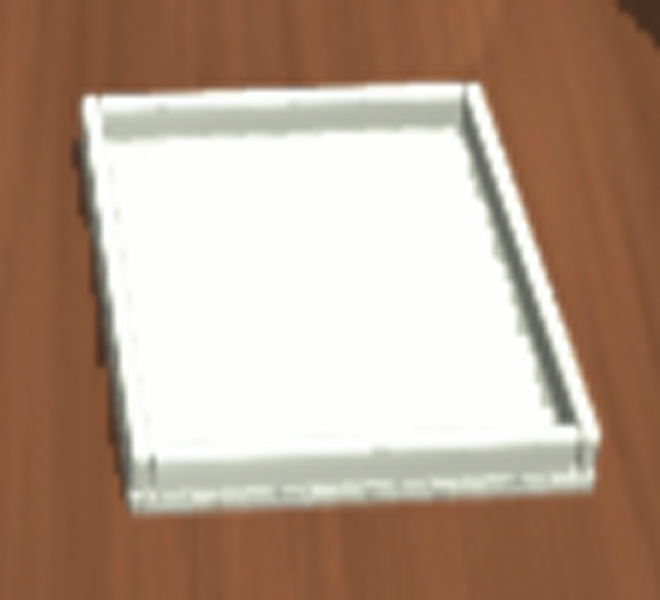

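send_rows:
  rows:
    - [[0,10,45,0.05],[0,20,40,0.05],[20,40,10,0.05],[20,40,0,0.05],[20,40,0,0.075],[20,40,0,0],[20,40,0,0],[20,40,0,0],[20,40,0,0],[20,40,0,0],[20,40,0,0],[20,40,0,0]]

```text
time_s: 1.3
ee_pos: [0.3815, -0.0874, 0.3005]
eef_rot: [2.071, 1.571, -0.46]
force: [0.6, -0.1, 0.2]
grip_width: 0.0941
```

send_rows:
  rows:
    - [[20,40,0,0],[20,40,0,0],[20,40,0,0],[20,40,0,0],[25,40,0,0],[25,40,0,0],[25,40,0,0],[15,35,0,0],[2,5,-20,0],[0,0,-30,0],[0,0,-30,0],[0,0,0,0]]

```text
time_s: 2.5
ee_pos: [0.5517, 0.2303, 0.2162]
eef_rot: [-0.279, 1.563, -2.81]
force: [-0.8, -0.5, -0.0]
grip_width: 0.094
```

```bash
python3 - <<'E'
from h import *
for n in('side','top'): snap(n,n+'1')
o=ctrl.get_obs();print(o)
a=cv2.imread('pics/side1.png');b=cv2.imread('pics/top1.png')
cv2.imwrite('pics/d1.png',cv2.resize(a[220:420,120:320],None,fx=3,fy=3,interpolation=2))
cv2.imwrite('pics/d2.png',cv2.resize(b[100:250,40:220],None,fx=4,fy=4,interpolation=2))
T=lambda x,y:(205+x/6,210+y/6); S=lambda x,y:(265+x/6,200+y/6)
t=np.array([pl('top',*T(*p),.02) for p in [(88,122),(600,75),(635,488),(122,533)]]);print(t,t.mean(0))
t=np.array([pl('side',*S(*p),.02) for p in [(83,96),(480,84),(598,437),(135,463)]]);print(t,t.mean(0))
E
```

```text
{'time_s': 2.6, 'qpos': array([3.33985640e-01, 4.00516038e-01, 1.34949104e+00, 1.09620929e-05,
       1.39175968e+00, 1.29402617e+00]), 'joint_vel': array([-0.00084588, -0.02503215, -0.02953129,  0.0003309 ,  0.0031803 ,
        0.00063933]), 'tau': array([ 8.41826666e-02, -5.63825655e+01, -3.34509516e+01,  3.44134227e-02,
       -2.35440843e-01, -4.12390618e-04]), 'ee_pos': array([0.55332454, 0.23073866, 0.22118058]), 'eef_rot': array([-0.33864575,  1.57062189, -2.86948456]), 'force': array([0.4551313 , 0.11580175, 0.1649642 ]), 'moment': array([-0.00355257, -0.00401596,  0.05773915]), 'grip_width': 0.09379713701244537}
[[ 0.48836144  0.09280394  0.02      ]
 [ 0.50387425 -0.05649555  0.02      ]
 [ 0.38417099 -0.06777907  0.02      ]
 [ 0.36937639  0.08079423  0.02      ]] [0.43644577 0.01233089 0.02      ]
[[ 0.50342969 -0.05190749  0.02      ]
 [ 0.38463865 -0.0626518   0.02      ]
 [ 0.37075423  0.08520574  0.02      ]
 [ 0.48780627  0.09829157  0.02      ]] [0.43665721 0.01723451 0.02      ]
```

View pics/d1.png

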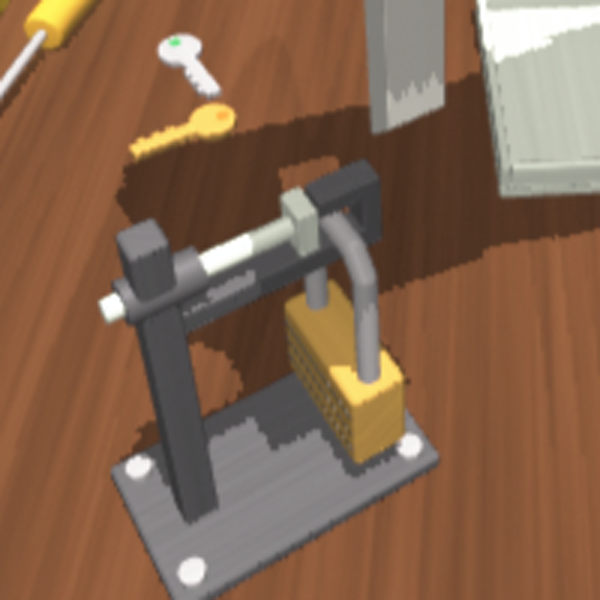

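View pics/d2.png

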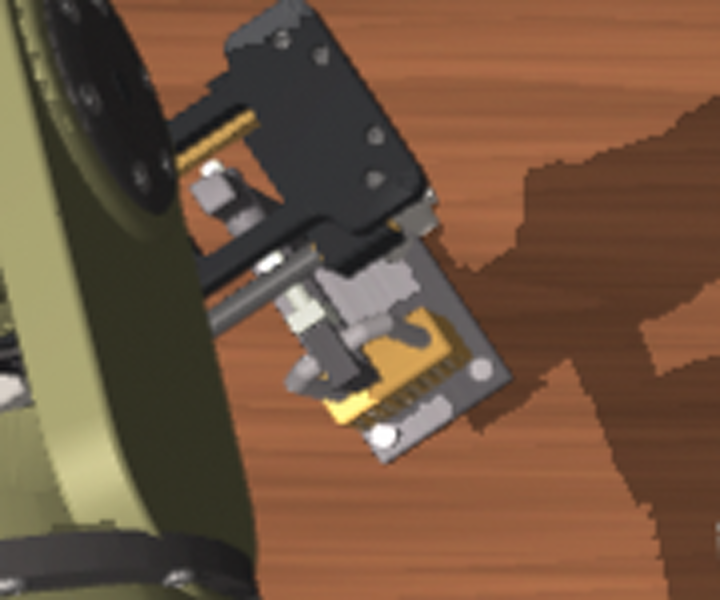

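```bash
python3 - <<'E'
from h import *
e=np.array([.55332,.23074]); a=np.radians(35.0); hx=np.array([np.cos(a),np.sin(a)]);hy=np.array([-hx[1],hx[0]])
for p in [(373,133),(445,105)]: print(pl('side',120+p[0]/3,220+p[1]/3,.2212))
for s in(8,-8): print(e-hy*.047+hx*s/1000)
b=cv2.imread('pics/top1.png'); cv2.imwrite('pics/d3.png',cv2.resize(b[135:185,100:160],None,fx=12,fy=12,interpolation=2))
from scipy.spatial.transform import Rotation as R
o=ctrl.get_obs(); M=R.from_euler('xyz',o['eef_rot']).as_matrix(); print(np.degrees(np.arctan2(M[1,1],M[0,1])))
E
```

```text
[0.53048107 0.28237017 0.2212    ]
[0.51037298 0.26986329 0.2212    ]
[0.58683131 0.19682847]
[0.57372488 0.18765124]
-55.006382816285566
```

View pics/d3.png

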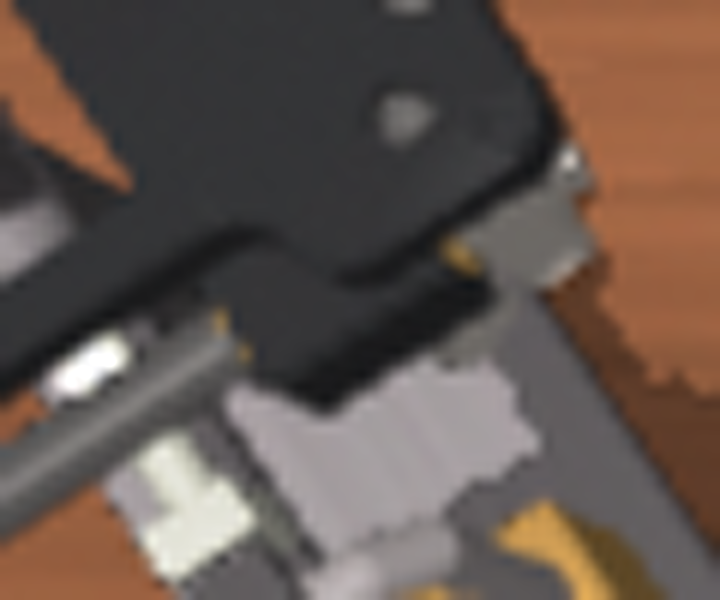

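```bash
python3 - <<'E'
from h import *
print(ctrl.get_obs()['ee_pos'])
p,d=snap('side','side2'); a=p[:,:,::-1]
cv2.imwrite('pics/d4.png',cv2.resize(a[190:290,220:320],None,fx=6,fy=6,interpolation=2))
print(ctrl.get_obs()['ee_pos'])
for v in range(230,268,6): print(v,[ '%.3f,%.3f,%.3f'%tuple(w('side',d,u,v)) for u in (248,256,263)])
E
```

```text
[0.55332454 0.23073866 0.22118058]
[0.55370212 0.23082967 0.2221276 ]
230 ['0.526,0.283,0.260', '0.520,0.281,0.258', '0.515,0.275,0.254']
236 ['0.526,0.283,0.254', '0.520,0.279,0.251', '0.515,0.275,0.247']
242 ['0.526,0.285,0.248', '0.520,0.279,0.244', '0.515,0.275,0.240']
248 ['0.527,0.284,0.241', '0.520,0.279,0.237', '0.515,0.276,0.235']
254 ['0.527,0.284,0.235', '0.521,0.279,0.230', '0.528,0.025,-0.001']
260 ['0.552,0.041,-0.001', '0.539,0.042,0.000', '0.527,0.042,0.001']
266 ['0.551,0.055,-0.001', '0.538,0.056,0.001', '0.526,0.057,0.001']
```

View pics/d4.png

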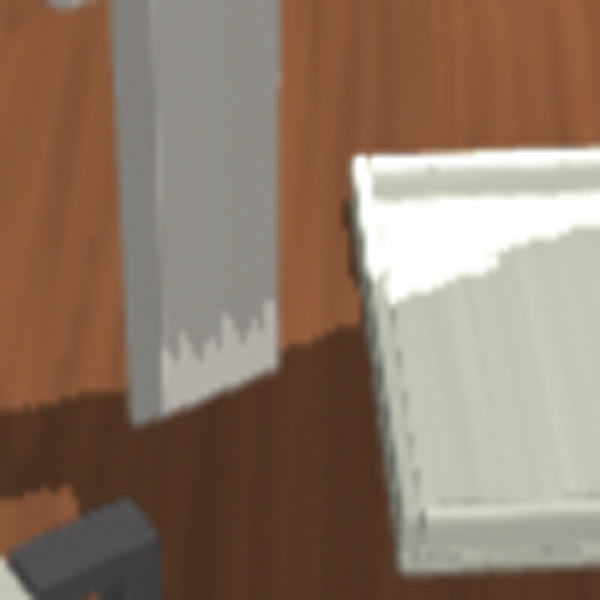

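```bash
python3 - <<'E'
from h import *
T=lambda x,y:(80+x/5.9,125+y/5.9); S=lambda x,y:(140+x/3.7,260+y/3.7)
d=np.load('pics/side0.npy')
q=np.array([pl('side',*S(*p),.065) for p in [(362,358),(424,320),(340,200),(279,232)]]);print(q.round(4))
print('ctr',(q[0]+q[2])/2,(q[1]+q[3])/2)
q=np.array([pl('top',*T(*p),.065) for p in [(390,308),(432,362),(270,478)]]);print(q.round(4),'ctr',(q[0]+q[2])/2)
# stem top centre, tip top corners side
for p in [(70,145),(95,155),(135,145),(110,122)]: print('stem',pl('side',*S(*p),.163))
for p in [(303,82),(318,106),(393,66),(372,46)]: print('curl',pl('side',*S(*p),.148))
# crossbar: highest ridge, near bend
for p in [(345,150),(365,175)]: print('bar',w('side',d,*S(*p)))
for p in [(378,220),(380,260),(380,300)]: print('leg',w('side',d,*S(*p)))
for p in [(400,380),(385,390),(400,350)]: print('endface',w('side',d,*S(*p)))
q=np.array([pl('top',*T(*p),.148) for p in [(207,350),(245,330),(293,395),(255,423)]]);print('curl top',q)
E
```

```text
[[0.5439 0.2667 0.065 ]
 [0.5262 0.2529 0.065 ]
 [0.5569 0.2073 0.065 ]
 [0.5751 0.221  0.065 ]]
ctr [0.5504117  0.23703474 0.065     ] [0.55069251 0.23692276 0.065     ]
[[0.575  0.2126 0.065 ]
 [0.5597 0.2003 0.065 ]
 [0.5262 0.2454 0.065 ]] ctr [0.55060982 0.22901793 0.065     ]
stem [0.615037   0.27251852 0.163     ]
stem [0.60782655 0.27566039 0.163     ]
stem [0.59830788 0.27198153 0.163     ]
stem [0.60652152 0.26431084 0.163     ]
curl [0.56048073 0.23394207 0.148     ]
curl [0.55514261 0.24295759 0.148     ]
curl [0.53543186 0.22679133 0.148     ]
curl [0.54220021 0.21892993 0.148     ]
bar [0.54821629 0.2443239  0.1315841 ]
bar [0.54206234 0.25042161 0.1282242 ]
leg [0.53842003 0.25525991 0.11467945]
leg [0.53858075 0.25434393 0.09542468]
leg [0.53919984 0.2545537  0.07667197]
endface [0.53395422 0.25706709 0.03970072]
endface [0.53857803 0.25908488 0.03720149]
endface [0.53369214 0.25574002 0.05350092]
curl top [[0.55373541 0.23829379 0.148     ]
 [0.55902368 0.2286447  0.148     ]
 [0.54236943 0.21581519 0.148     ]
 [0.5350287  0.22539979 0.148     ]]
```

send_rows:
  rows:
    - [[-2,2,-20,0],[0,0,-30,0],[0,0,-30,0],[0,0,-25,0],[0,0,-15,0],[0,0,-10,0],[0,0,-5,0],[0,0,0,0],[0,0,0,0]]

```text
time_s: 3.55
ee_pos: [0.5517, 0.2329, 0.0865]
eef_rot: [2.866, 1.569, 0.335]
force: [0.5, 0.3, 0.2]
grip_width: 0.094
```

```bash
python3 - <<'E'
from h import *
p,d=snap('side','side3'); a=p[:,:,::-1]
cv2.imwrite('pics/e1.png',cv2.resize(a[260:400,160:310],None,fx=4,fy=4,interpolation=2))
p,d=snap('top','top3'); a=p[:,:,::-1]
cv2.imwrite('pics/e2.png',cv2.resize(a[100:220,60:200],None,fx=4,fy=4,interpolation=2))
print(ctrl.get_obs()['ee_pos'],ctrl.get_obs()['force'])
E
```

```text
[0.55162651 0.23288966 0.08635461] [-0.11171538 -0.03269292  0.46257531]
```

View pics/e1.png

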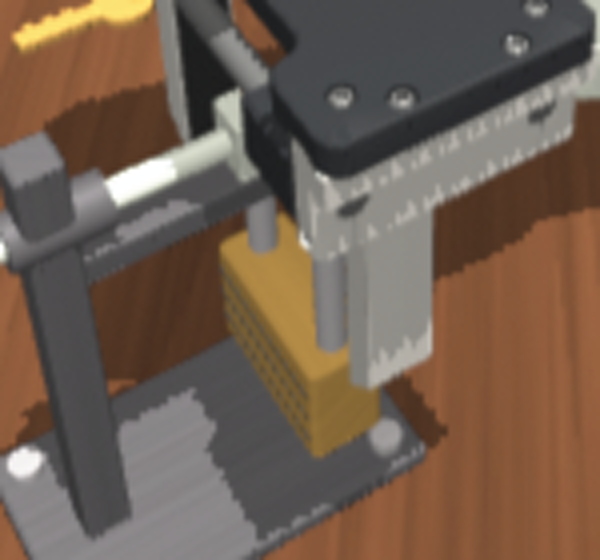

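View pics/e2.png

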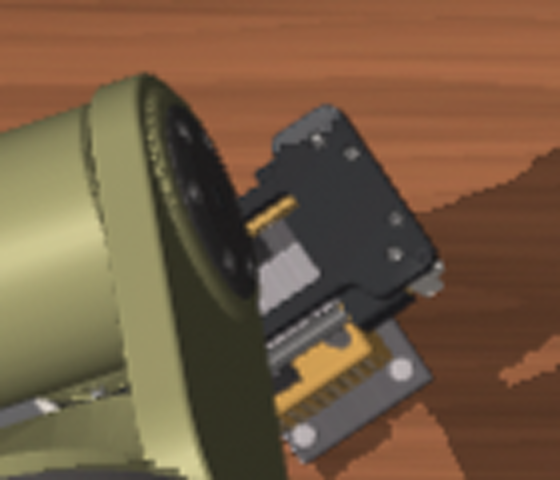

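```bash
python3 - <<'E'
from h import *
d=np.load('pics/side3.npy'); e=np.array([.55163,.23289]);a=np.radians(35);hx=np.array([np.cos(a),np.sin(a)]);hy=np.array([-hx[1],hx[0]])
cam=ctrl.camera_params('side')['cam_to_world'][:2,3]
def rep(n,us,vs,r=0):
    q=np.array([w('side',d,160+u/4,260+v/4) for v in vs for u in us]); m=np.median(q,0); xy=m[:2]
    if r: k=xy-cam; xy=xy+r*k/np.linalg.norm(k)
    print(n,m.round(4),'hx %.4f hy %.4f'%((xy-e)@hx,(xy-e)@hy), q.std(0).round(4))
rep('leg',[328,331,334],range(262,340,6),.0045)
rep('farleg',[258,262,266],range(205,240,5),.0045)
rep('finger',[385,392,399,406,412],range(260,350,8))
rep('fingL',[371,375],range(260,350,8)); rep('fingR',[420,426],range(260,340,8))
E
```

```text
leg [0.5387 0.2546 0.0884] hx -0.0002 hy 0.0211 [0.0007 0.0005 0.01  ]
farleg [0.5624 0.2208 0.0782] hx 0.0000 hy -0.0202 [0.001  0.0007 0.0049]
finger [0.5183 0.282  0.1226] hx 0.0009 hy 0.0594 [0.0023 0.0016 0.0112]
fingL [0.5243 0.2866 0.1299] hx 0.0084 hy 0.0596 [0.0005 0.0007 0.0109]
fingR [0.5124 0.2777 0.1218] hx -0.0064 hy 0.0592 [0.0007 0.0006 0.0094]
```

send_rows:
  rows:
    - [[0,0,0,0],[0,0,0,0],[0,0,0,0],[0,0,0,0],[0,0,0,0],[0,0,0,0],[0,0,0,0],[0,0,0,0]]
  grip: 1
  newtons: 35

```text
time_s: 4.45
ee_pos: [0.5513, 0.2327, 0.0854]
eef_rot: [2.112, 1.571, -0.419]
force: [0.6, -0.1, -0.2]
grip_width: 0.0494
```

send_rows:
  rows:
    - [[0,0,2,0],[0,0,1,0],[3,2,0,0],[3,2,0,0],[3,2,0,0],[3,2,0,0],[3,2,0,0],[2,1.5,0,0],[0,0,0,0],[0,0,0,0],[0,0,0,0]]

```text
time_s: 5.55
ee_pos: [0.568, 0.2442, 0.0883]
eef_rot: [-0.396, 1.57, -2.927]
force: [-3.1, 0.4, -5.7]
grip_width: 0.0495
```

```bash
python3 - <<'E'
from h import *
p,d=snap('side','side4'); a=p[:,:,::-1]
cv2.imwrite('pics/f1.png',cv2.resize(a[260:400,160:310],None,fx=4,fy=4,interpolation=2))
print(ctrl.get_obs())
E
```

```text
{'time_s': 5.6, 'qpos': array([3.46734196e-01, 5.62240747e-01, 1.43198917e+00, 9.92436009e-05,
       1.14781554e+00, 1.30669897e+00]), 'joint_vel': array([-2.19723058e-04,  4.05059396e-04, -9.95597551e-04, -1.28232175e-04,
       -2.83598788e-05,  1.41334823e-04]), 'tau': array([-1.11796349e+00, -6.87654233e+01, -3.67926729e+01, -2.89189043e-01,
       -1.00792430e+00,  1.10399784e-02]), 'ee_pos': array([0.56800805, 0.24418147, 0.08830227]), 'eef_rot': array([-0.4613208 ,  1.57033458, -2.99212265]), 'force': array([-4.31509118,  0.01544298, -6.06200799]), 'moment': array([0.0421458 , 0.65645539, 0.02926877]), 'grip_width': 0.04945443471169476}
```

View pics/f1.png

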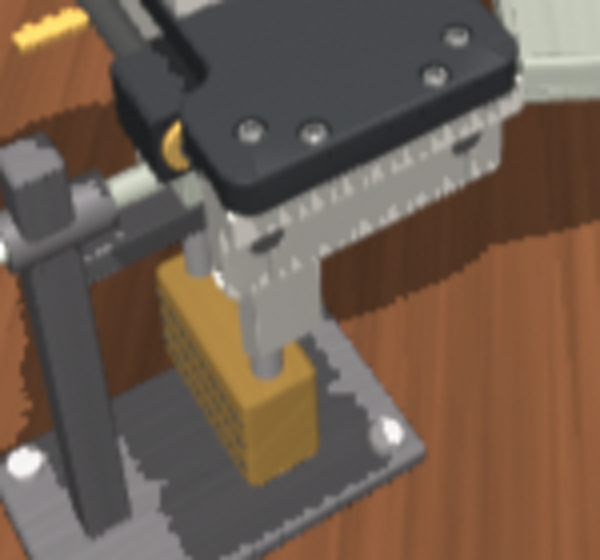

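```bash
python3 - <<'E'
from h import *
d=np.load('pics/side4.npy'); e=np.array([.568,.2442]);a=np.radians(35);hx=np.array([np.cos(a),np.sin(a)]);hy=np.array([-hx[1],hx[0]])
for n,us,vs in [('leg',[262,266,270],[355,362,368]),('endL hi',[256],[410,420]),('endR hi',[310],[390,400]),('endL lo',[260],[470]),('endR lo',[310],[440,446]),('farleg',[194,198,202],range(245,270,6))]:
    m=np.median([w('side',d,160+u/4,260+v/4) for v in vs for u in us],0); print(n,m.round(4),'hx %.4f hy %.4f'%((m[:2]-e)@hx,(m[:2]-e)@hy))
E
```

```text
leg [0.555  0.266  0.0749] hx 0.0018 hy 0.0253
endL hi [0.5589 0.2725 0.0599] hx 0.0088 hy 0.0284
endR hi [0.5449 0.2639 0.057 ] hx -0.0076 hy 0.0294
endL lo [0.5594 0.2724 0.0329] hx 0.0091 hy 0.0280
endR lo [0.5459 0.2638 0.0335] hx -0.0069 hy 0.0287
farleg [0.5795 0.2323 0.0766] hx 0.0026 hy -0.0163
```

send_rows:
  rows:
    - [[0,0,4,0],[0,0,4,0],[0,0,4,0],[0,0,4,0],[0,0,4,0],[0,0,4,0],[0,0,4,0],[0,0,4,0],[0,0,0,0],[0,0,0,0]]

```text
time_s: 6.6
ee_pos: [0.5683, 0.2443, 0.1205]
eef_rot: [2.858, 1.571, 0.327]
force: [0.1, 0.0, -4.8]
grip_width: 0.0489
```

```bash
python3 - <<'E'
from h import *
p,d=snap('side','side5'); a=p[:,:,::-1]
cv2.imwrite('pics/g1.png',cv2.resize(a[240:380,160:310],None,fx=4,fy=4,interpolation=2))
o=ctrl.get_obs(); print(o['ee_pos'],o['force'],o['moment'])
E
```

```text
[0.5681692  0.2442196  0.12031895] [-0.05513689 -0.59960241 -4.26913648] [-0.03168537 -0.02383766  0.05014399]
```

View pics/g1.png

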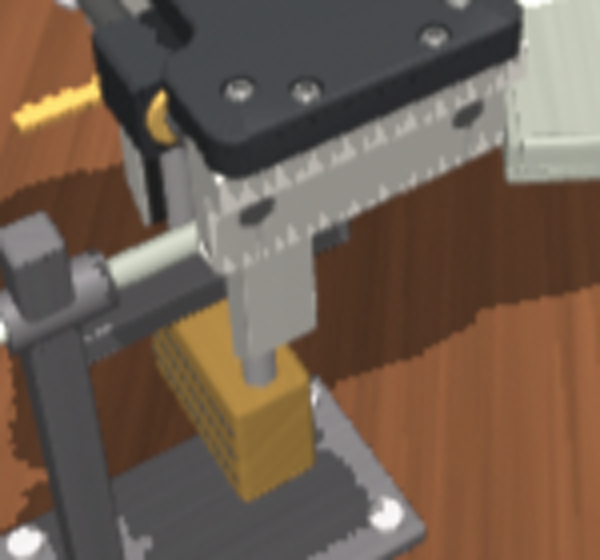

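```bash
python3 - <<'E'
from h import *
d=np.load('pics/side5.npy')
for v in (380,395,405,412,420,440,470,485,492): print(v,w('side',d,160+262/4,240+v/4).round(4))
E
```

```text
380 [0.5557 0.2653 0.1011]
395 [0.5554 0.2688 0.0994]
405 [0.5554 0.27   0.0967]
412 [0.5556 0.2698 0.0935]
420 [0.5556 0.2708 0.0915]
440 [0.5561 0.271  0.0829]
470 [0.5568 0.2711 0.0695]
485 [0.5571 0.2715 0.0631]
492 [0.5575 0.2707 0.0586]
```

send_rows:
  rows:
    - [[-3.3,-2.3,0,0],[-6.6,-4.6,0,0],[-6.6,-4.6,0,0],[-6.6,-4.6,0,0],[-6.6,-4.6,0,0],[-6.6,-4.6,0,0],[-6.6,-4.6,0,0],[-6.6,-4.6,0,0],[-6.6,-4.6,0,0],[-6.6,-4.6,0,0],[-3.3,-2.3,0,0],[0,0,0,0]]

```text
time_s: 7.85
ee_pos: [0.5019, 0.198, 0.1206]
eef_rot: [-3.027, 1.571, 0.725]
force: [0.3, -0.1, -4.6]
grip_width: 0.049
```

```bash
python3 - <<'E'
from h import *
p,d=snap('side','side6'); a=p[:,:,::-1]
cv2.imwrite('pics/i1.png',cv2.resize(a[180:380,160:360],None,fx=3,fy=3,interpolation=2))
o=ctrl.get_obs(); print(o['ee_pos'],o['force'],o['moment'])
E
```

```text
[0.5022734  0.19816872 0.12060318] [ 0.50751506  0.9165644  -5.35623337] [-0.00557278 -0.02799785  0.00101537]
```

View pics/i1.png

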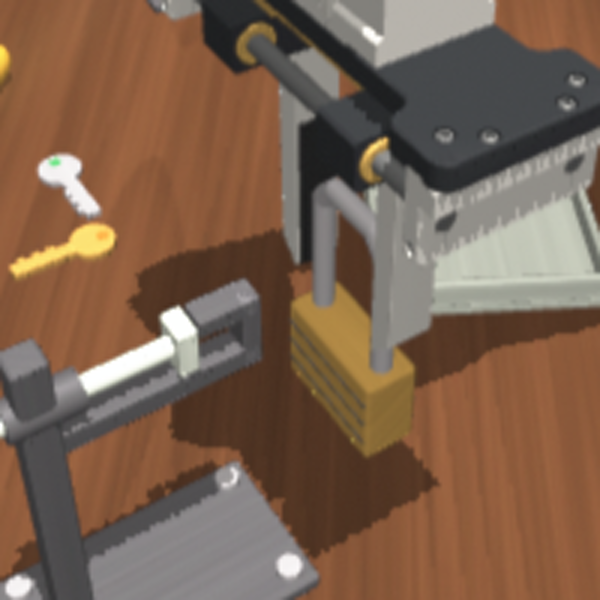

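send_rows:
  rows:
    - [[-3,-8,0,0],[-6,-16,0,0],[-6,-17,0,0],[-6,-17,0,0],[-6,-17,0,0],[-6,-17,0,0],[-6,-17,0,0],[-6,-17,0,0],[-6,-17,0,0],[-6,-17,0,0],[-5,-14,0,0],[-4,-8,0,0]]

```text
time_s: 9.1
ee_pos: [0.4359, 0.0152, 0.1205]
eef_rot: [1.852, 1.571, -0.679]
force: [-0.3, 0.4, -5.5]
grip_width: 0.0492
```

send_rows:
  rows:
    - [[0,0,-4,0],[0,0,-8,0],[0,0,-8,0],[0,0,-8,0],[0,0,-8,0],[0,0,-6,0],[0,0,-4,0],[0,0,-2,0],[0,0,0,0],[0,0,0,0]]

```text
time_s: 10.1
ee_pos: [0.4364, 0.0162, 0.0727]
eef_rot: [2.523, 1.57, -0.008]
force: [-0.3, -0.2, -5.3]
grip_width: 0.0493
```

```bash
python3 - <<'E'
from h import *
p,d=snap('side','side7'); a=p[:,:,::-1]
cv2.imwrite('pics/j1.png',cv2.resize(a[130:330,230:430],None,fx=3,fy=3,interpolation=2))
o=ctrl.get_obs(); print(o['ee_pos'],o['force'],o['moment'])
E
```

```text
[0.43641381 0.01621039 0.07270731] [-0.33329055  0.26742015 -5.63504801] [ 0.03057293 -0.03335472 -0.04444374]
```

View pics/j1.png

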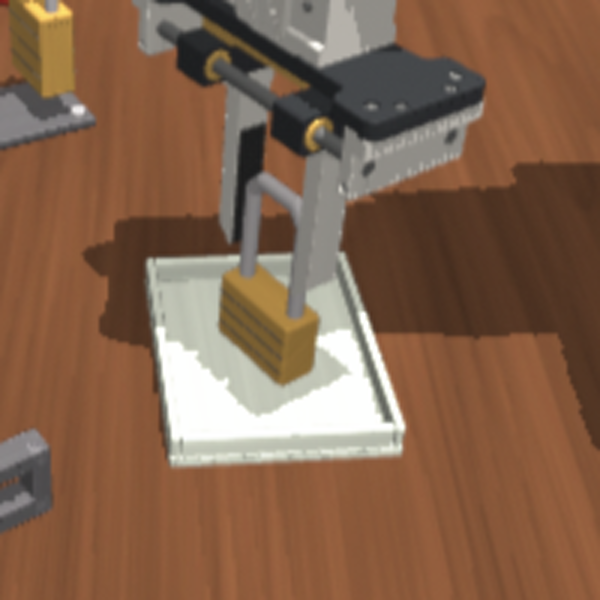

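Lock over the tray centre, upright (body bottom corner at crop (282,383)). Lower until contact shows.

send_rows:
  rows:
    - [[0,0,-1,0],[0,0,-1,0],[0,0,-1,0],[0,0,-1,0],[0,0,0,0],[0,0,0,0],[0,0,0,0]]

```text
time_s: 10.85
ee_pos: [0.4362, 0.0162, 0.0685]
eef_rot: [2.382, 1.571, -0.149]
force: [0.8, -0.5, -6.3]
grip_width: 0.0491
```

send_rows:
  rows:
    - [[0,0,-0.5,0],[0,0,-0.5,0],[0,0,0,0],[0,0,0,0]]

```text
time_s: 11.25
ee_pos: [0.4364, 0.0162, 0.0677]
eef_rot: [2.652, 1.57, 0.121]
force: [-1.1, 0.5, 1.6]
grip_width: 0.0489
```

send_rows:
  rows:
    - [[0,0,-0.5,0],[0,0,-0.5,0],[0,0,0,0],[0,0,0,0]]

```text
time_s: 11.65
ee_pos: [0.4369, 0.0162, 0.0675]
eef_rot: [2.576, 1.569, 0.045]
force: [-4.0, 0.2, 14.9]
grip_width: 0.0498
```

send_rows:
  rows:
    - [[0,0,0.8,0],[0,0,0,0],[0,0,0,0]]

```text
time_s: 11.95
ee_pos: [0.4366, 0.0162, 0.0676]
eef_rot: [2.513, 1.57, -0.017]
force: [-1.2, -0.3, 6.7]
grip_width: 0.0491
```

send_rows:
  rows:
    - [[0,0,0,0],[0,0,0,0],[0,0,0,0],[0,0,0,0],[0,0,0,0],[0,0,0,0],[0,0,0,0],[0,0,0,0]]
  grip: -1

```text
time_s: 12.75
ee_pos: [0.4362, 0.0162, 0.0672]
eef_rot: [-1.999, 1.571, 1.754]
force: [0.1, 0.2, 0.8]
grip_width: 0.0945
```

```bash
python3 - <<'E'
from h import *
p,d=snap('side','side8'); a=p[:,:,::-1]
cv2.imwrite('pics/k1.png',cv2.resize(a[130:330,230:430],None,fx=3,fy=3,interpolation=2))
o=ctrl.get_obs(); print(o['ee_pos'],o['force'],o['grip_width'])
E
```

```text
[0.43622402 0.01622399 0.06725042] [ 0.27279076 -0.55307175  0.0484148 ] 0.09378301353541661
```

View pics/k1.png

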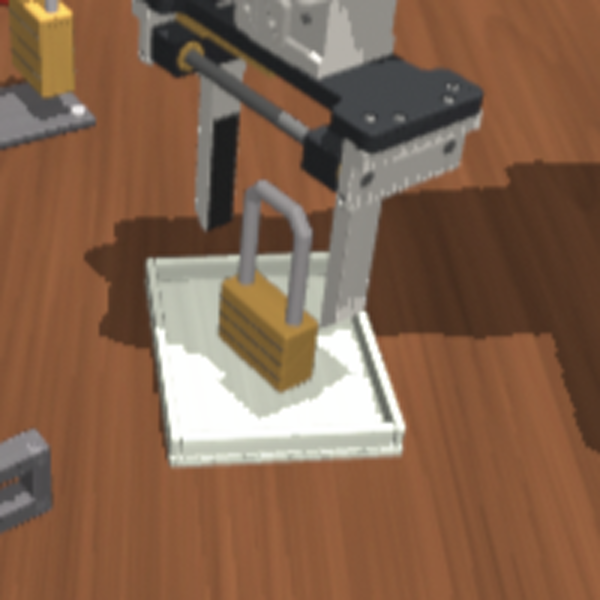

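Released and standing upright. Retreat straight up.

send_rows:
  rows:
    - [[0,0,5,0],[0,0,15,0],[0,0,25,0],[0,0,25,0],[0,0,25,0],[0,0,25,0],[0,0,20,0],[0,0,10,0],[0,0,0,0],[0,0,0,0],[0,0,0,0],[0,0,0,0]]

```text
time_s: 14.0
ee_pos: [0.436, 0.0162, 0.2165]
eef_rot: [-0.669, 1.569, 3.083]
force: [-0.3, 0.9, -0.2]
grip_width: 0.0937
```

```bash
python3 - <<'E'
from h import *
p,d=snap('side','side9')
o=ctrl.get_obs(); print(o['ee_pos'],o['force'],o['time_s'])
E
```

```text
[0.43603702 0.01621576 0.21661653] [-0.14109118  0.25043529  1.08896363] 14.05
```

View pics/side9.png

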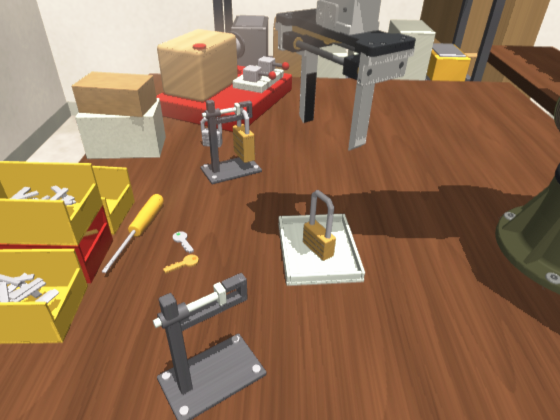

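The padlock is upright in the tray at about (320,240). The keeper is out at (220,295), and the gripper is well clear.

```bash
python3 -c "
from station import ctrl
print(ctrl.hand_in())"
```

```text
the job is handed in; nothing more can be done
None
```

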